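# Release the latched channel key

### The arm

A 6-joint arm with a two-finger parallel gripper is mounted at the origin on the work surface. World frame = base frame: x ahead of the robot, y to its left, z up, the work surface at z = 0. Lengths are in m, angles in degrees, forces in N, time in s.
With the tool pointing down it reaches from about 0.4 to 0.825 m from the base axis. Payload 7 kg.
Tool frame: the origin (TCP) lies midway between the tips of the shut fingers; the grasp point (between the pads) lies 19 mm behind it; z points along the fingers, y is the line along which they close (so a half turn about z gives the same grasp; the last joint's range is limited). The gripper opens to 88 mm and grips with 3 to 60 N. Pads are 19 mm wide; open, the fingers measure 130 mm over their backs; the gripper's body (78 mm by 193 mm) begins 47 mm behind the grasp point.
Start: joints at [81.824, 20.546, 0.682, 0, -70.136, -16.507], TCP at [0.282, 0.613, 0.227] pointing down, gripper open.
Joint ranges: [-176.03, 176.03], [-82.01, 121.73], [-58.28, 71.71], [-173.87, 95.51], [-174.79, -0.11], [-173.66, 173.66]. Speed limits (degrees/s): [136.94, 136.94, 172.46, 180, 180, 180].

### API

Orientations are given as [roll, pitch, yaw] about the fixed x, y, z axes, in that order (R = Rz(yaw) Ry(pitch) Rx(roll)).
In Python, from plant import telemetry, viewer, workorder gives the robot as it stands. The module is installed in compiled form; this text tells all that it offers.
- The arm moves only by the tool carry_out, never from a script. Its argument "rows" is a list of rows, each a list of 6 numbers: the shift along the tool's x, y, z in m, then the turn, a rotation vector about the tool's x, y, z in rad. In form: [[tx, ty, tz, ax, ay, az], ...]. A call has 1 to 8 rows; each row is the pose to reach, as a shift and turn from the pose commanded when the call began, along the tool's axes at that moment; what a row does not reach only later rows make up. A row lasts 1/8 s, in which the tool goes at most 62.5 mm and 10.7 degrees, less where a joint would pass 70% of its speed; a pose out of reach is approached as far as the arm can. A call with a gripper value outside its range is refused whole. "grip" is the gripper's target within -1 to 1 (fully open at 1, half-way at 0, shut at -1), set as the call begins (left out, the last holds). The fingers move at their own pace and stop on an object; the grip force is fixed at half the most. Time passes only in rows, so rows that repeat a pose let the fingers close. It gives the time, the measured TCP pose, the force, the opening and the grip force at its end, in the units of the state.
- telemetry.get_obs(): the state, without advancing time (a new reading comes with each control period).
- viewer.snapshot(name): name is "scene" or "top" or "wrist"; returns the picture (480x640x3 uint8, red, green, blue); there is no depth.
- viewer.camera_info(name): a dict with "intrinsics" (3x3 intrinsics, pixels), "k1" (the pictures are not rectified: a ray, as slopes to the right and down, at radius r is drawn at 1 + k1 r^2 times it, then the intrinsics apply), "extrinsics" (4x4, takes a point from camera to world coordinates); the wrist camera has in their place "tool_from_camera" (4x4, takes a point from camera to tool coordinates, whose origin is the TCP and whose axes are the flange's). Camera axes: x right, y down, z forward; pixel columns grow to the right and rows downward; lengths in m; the calibration is good to about 2 mm. A picture is of the moment at which its call begins: read the wrist's pose just before it. camera_info takes no time and is no camera call.
- workorder.close_job(): hands the job in; it is judged then, once.
The state is a dict: "clock": time; "joint_pos": joint angles; "qvel": joint speeds; "tau": joint torques, N m; "tool_pos": TCP position; "orientation": TCP orientation; "force": force on the tool from outside, world axes, zero at the start; "moment": the same for the moment, N m; "opening": finger opening in m; "gripper_force": force on a finger pad.
Only numpy, scipy, OpenCV 4.12 (cv2) and the standard library are available. Lean on these libraries where they do the work, as an engineer would, in place of code of your own. Each camera call takes 0.05 s, during which the arm holds its last target. There are 200 camera calls.

### The job

One of the four identical keys on the white pump controller was left latched down. Tap all four lightly with a fingertip, one after the other from the leftmost to the rightmost as seen from the robot, to feel which one it is, without pushing any of them down; then press the latched one home and let go, so that all four stand up. Do not pick up or shift anything standing around.

Things in the scene. Friction and masses are not known exactly. Their poses are not given: they have to be found in the camera images.
- controller: White four-channel pump controller, fixed box 150 (x) x 260 (y) x 50 mm high; origin at the centre of its underside, on the work surface; its front (-x) faces the robot. On top are four identical square white keys, 24 x 24 mm, in a row on a black strip along its y: all at x = -35 mm, at y = +75 (key1, leftmost seen from the robot), +25 (key2), -25 (key3), -75 mm (key4).
- key1_top (a point): centre of the top face of key 1 of the row, counted from the left as seen from the robot (+y end of the controller); moves with the key. Height above the work surface: 64 mm when up, 60 mm when latched, 55 mm when pressed home
- key2_top (a point): centre of the top face of key 2 of the row, counted from the left as seen from the robot (+y end of the controller); moves with the key. Height above the work surface: 64 mm when up, 60 mm when latched, 55 mm when pressed home
- key3_top (a point): centre of the top face of key 3 of the row, counted from the left as seen from the robot (+y end of the controller); moves with the key. Height above the work surface: 64 mm when up, 60 mm when latched, 55 mm when pressed home
- key4_top (a point): centre of the top face of key 4 of the row, counted from the left as seen from the robot (+y end of the controller); moves with the key. Height above the work surface: 64 mm when up, 60 mm when latched, 55 mm when pressed home
- key1 (a joint): how far key 1 is pressed, m: 0 up, 0.004 latched, 0.009 home. An up key yields softly (from 1 N, then 0.7 N per mm). The latched one, which may be any of the four, stands 4 mm lower and stays firm in a light tap (yields from 3.8 N); pushed past 0.0065 (about 6 N) it unlatches and springs up as the finger lifts. An up key must not go past 0.006.
- key2 (a joint): how far key 2 is pressed, m: 0 up, 0.004 latched, 0.009 home. An up key yields softly (from 1 N, then 0.7 N per mm). The latched one, which may be any of the four, stands 4 mm lower and stays firm in a light tap (yields from 3.8 N); pushed past 0.0065 (about 6 N) it unlatches and springs up as the finger lifts. An up key must not go past 0.006.
- key3 (a joint): how far key 3 is pressed, m: 0 up, 0.004 latched, 0.009 home. An up key yields softly (from 1 N, then 0.7 N per mm). The latched one, which may be any of the four, stands 4 mm lower and stays firm in a light tap (yields from 3.8 N); pushed past 0.0065 (about 6 N) it unlatches and springs up as the finger lifts. An up key must not go past 0.006.
- key4 (a joint): how far key 4 is pressed, m: 0 up, 0.004 latched, 0.009 home. An up key yields softly (from 1 N, then 0.7 N per mm). The latched one, which may be any of the four, stands 4 mm lower and stays firm in a light tap (yields from 3.8 N); pushed past 0.0065 (about 6 N) it unlatches and springs up as the finger lifts. An up key must not go past 0.006.
- tip_box_a: Bystander: pipette tip box, white with a teal top, 82 x 120 x 63 mm; loose, origin at the centre of its underside
- tip_box_b: Bystander: pipette tip box, white with a blue top, 82 x 120 x 63 mm; loose, origin at the centre of its underside
- screw_cap: Bystander: small blue screw cap lying on the controller's rear deck, 32 mm across, 12 mm high; loose, origin at the centre of its underside
- bottle_lid: Bystander: blue bottle lid, 68 mm across, 16 mm high; loose, origin at the centre of its underside
- vial: Bystander: amber glass vial, 24 mm across, 45 mm high; loose, origin at the centre of its underside
- media_bottle: Bystander: glass bottle, 68 mm across, 145 mm high; loose, origin at the centre of its underside
- tube_rack: Bystander: white rack with capped tubes, 120 x 62 mm, 64 mm high; loose, origin at the centre of its underside
- pipette: Bystander: hand pipette lying flat, 270 mm long, 26 mm thick, plunger end towards its own -x; loose, origin at the centre of its underside (plunger tip 150 mm and nose tip 120 mm from it)

How it is judged (in metres and radians):
On the way, in this order (a step that is already met when the one before it is completed fails the run):
1. the leftmost key is tapped with a finger while the latched key is still latched (contact force between the fingers and key1 above 0.3 N and value of joint any of key1, key2, key3, key4 above 0.003 m), for 0.01 s.
2. the second key from the left is tapped with a finger while the latched key is still latched (contact force between the fingers and key2 above 0.3 N and value of joint any of key1, key2, key3, key4 above 0.003 m), for 0.01 s.
3. the third key from the left is tapped with a finger while the latched key is still latched (contact force between the fingers and key3 above 0.3 N and value of joint any of key1, key2, key3, key4 above 0.003 m), for 0.01 s.
4. the rightmost key is tapped with a finger while the latched key is still latched (contact force between the fingers and key4 above 0.3 N and value of joint any of key1, key2, key3, key4 above 0.003 m), for 0.01 s.
5. the latched key is pressed down past its catch (value of joint any of key1, key2, key3, key4 above 0.0062 m), for 0.02 s.
At the end, for the whole second after the job is handed in: All four keys are up (pressed by less than 1.5 mm) and every bystander is within 20 mm of where it stood (value of joint each of key1, key2, key3, key4 below 0.0015 m and distance of each of tip_box_a, tip_box_b, screw_cap, bottle_lid, vial, media_bottle, tube_rack, pipette from where it was at the start of the episode below 0.02 m); the robot touches nothing.
It fails at once if the leftmost key is pushed down by more than 6 mm while another key is the latched one (value of joint key1 above 0.006 m and value of joint any of key2, key3, key4 above 0.003 m).
It fails at once if the second key from the left is pushed down by more than 6 mm while another key is the latched one (value of joint key2 above 0.006 m and value of joint any of key1, key3, key4 above 0.003 m).
It fails at once if the third key from the left is pushed down by more than 6 mm while another key is the latched one (value of joint key3 above 0.006 m and value of joint any of key1, key2, key4 above 0.003 m).
It fails at once if the rightmost key is pushed down by more than 6 mm while another key is the latched one (value of joint key4 above 0.006 m and value of joint any of key1, key2, key3 above 0.003 m).
It fails at once if a bystander is lifted, knocked over or shifted by more than 20 mm (distance of any of tip_box_a, tip_box_b, screw_cap, bottle_lid, vial, media_bottle, tube_rack, pipette from where it was at the start of the episode above 0.02 m).
It also fails if it takes over 48 s, if anything falls off the work surface, if the arm or the gripper's body presses on something with over 40 N, if the wrist force passes 120 N, or if a joint passes its speed limit or range.

## Working session

There is one attempt and no reset: what is moved stays moved. The work goes in short steps, Python scripts to look and compute and a tool call to move; the robot and the scene stay as the last step left them, time stands still between calls to the robot, and variables do not carry over. Pictures are saved under pics/ and viewed, at most 10 in all, crops included, and the job is handed in when it is done.

Besides the shell and the picture viewer there is one more tool, called after ">>>" by a JSON object that holds its "api" and its "payload", one argument or row to a line. carry_out: Moves the arm, as the interface text tells. Its arguments: {"type":"object","properties":{"rows":{"type":"array"},"grip":{"type":"number"}},"required":["rows"]}

```bash
mkdir -p pics; python3 - <<'E'
from plant import telemetry, viewer
import cv2
o=telemetry.get_obs();print({k:o[k] for k in('clock','tool_pos','orientation','force','opening')})
for n in('top','scene'):
    cv2.imwrite(f'pics/{n}0.png',viewer.snapshot(n)[:,:,::-1]);print(n,viewer.camera_info(n))
print(viewer.camera_info('wrist'))
E
```

```text
{'clock': 0.0, 'tool_pos': array([0.28168327, 0.61288382, 0.22564872]), 'orientation': array([ 1.79908004e+02, -7.33343821e-03, -2.46903944e+01]), 'force': array([ 0.70584583, -0.5115859 , -0.03351737]), 'opening': 0.08755048296059988}
top {'intrinsics': array([[586.247354  ,   0.        , 319.45268285],
       [  0.        , 586.247354  , 233.85823029],
       [  0.        ,   0.        ,   1.        ]]), 'k1': -0.010380143671536701, 'extrinsics': array([[ 3.98520071e-03, -9.97038744e-01,  7.67975364e-02,
         5.14268713e-01],
       [-9.99909267e-01, -2.98488303e-03,  1.31357741e-02,
         4.85167037e-04],
       [-1.28676441e-02, -7.68429170e-02, -9.96960175e-01,
         9.88652900e-01],
       [ 0.00000000e+00,  0.00000000e+00,  0.00000000e+00,
         1.00000000e+00]])}
scene {'intrinsics': array([[469.48129738,   0.        , 322.0076043 ],
       [  0.        , 469.48129738, 237.89713165],
       [  0.        ,   0.        ,   1.        ]]), 'k1': 0.017815660588448776, 'extrinsics': array([[-0.4349948 ,  0.60232518, -0.66931599,  1.13420525],
       [ 0.90020493,  0.27417868, -0.33831515,  0.29814414],
       [-0.02026356, -0.74968688, -0.6614824 ,  0.62086548],
       [ 0.        ,  0.        ,  0.        ,  1.        ]])}
{'intrinsics': array([[375.9780605 ,   0.        , 320.02416802],
       [  0.        , 375.9780605 , 248.38454943],
       [  0.        ,   0.        ,   1.        ]]), 'k1': -0.025013671788668247, 'tool_from_camera': array([[-2.91342935e-04, -9.60020525e-01, -2.79929466e-01,
         7.47212313e-02],
       [ 9.99999372e-01, -5.82612981e-04,  9.57304253e-04,
        -2.80047528e-04],
       [-1.08212227e-03, -2.79929012e-01,  9.60020092e-01,
        -1.58140253e-01],
       [ 0.00000000e+00,  0.00000000e+00,  0.00000000e+00,
         1.00000000e+00]])}
```

View pics/top0.png

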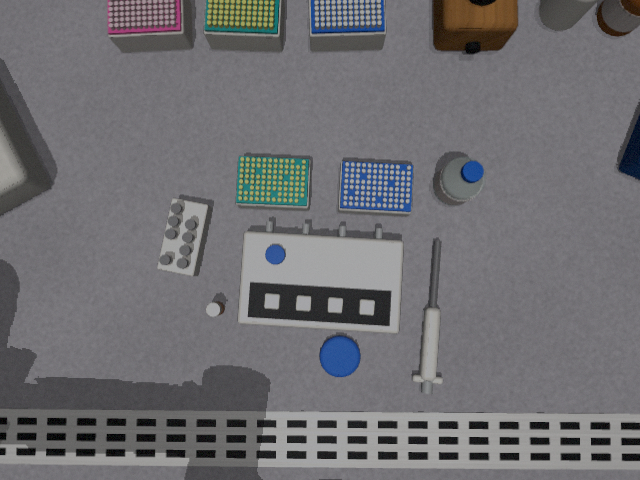

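View pics/scene0.png

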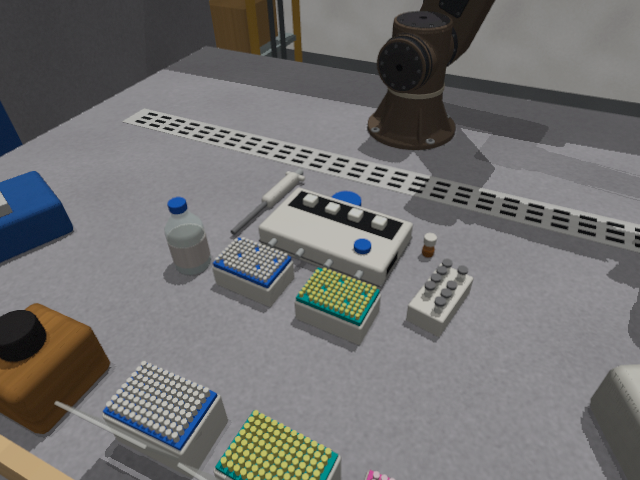

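The top view shows the keys left to right near pixels (272,301), (303,303), (335,305) and (367,307). I'll enlarge this area to refine them.

```bash
python3 - <<'E'
import cv2
i=cv2.imread('pics/top0.png')[225:340,230:410]
cv2.imwrite('pics/crop.png',cv2.resize(i,None,fx=4.4,fy=4.4,interpolation=cv2.INTER_CUBIC))
g=cv2.cvtColor(i,cv2.COLOR_BGR2GRAY)
n,_,s,c=cv2.connectedComponentsWithStats((g>130).astype('uint8'))
for k in range(1,n):
    if 60<s[k][4]<600: print(s[k],c[k]+[230,225])
E
cat >h.py <<'E'
import numpy as np,cv2
from plant import viewer
def ray(name,uv,z):
    c=viewer.camera_info(name);E=c['extrinsics']
    p=cv2.undistortPoints(np.array([[uv]],float),c['intrinsics'],np.array([c['k1'],0,0,0]))[0,0]
    d=E[:3,:3]@[p[0],p[1],1];return E[:3,3]+d*(z-E[2,3])/d[2]
E
```

```text
[ 34  69  15  15 198] [271.3989899 300.9040404]
[ 66  71  15  15 201] [303.05472637 302.88557214]
[ 98  73  15  15 200] [334.77 304.75]
[130  75  15  15 198] [366.58585859 306.88383838]
```

View pics/crop.png

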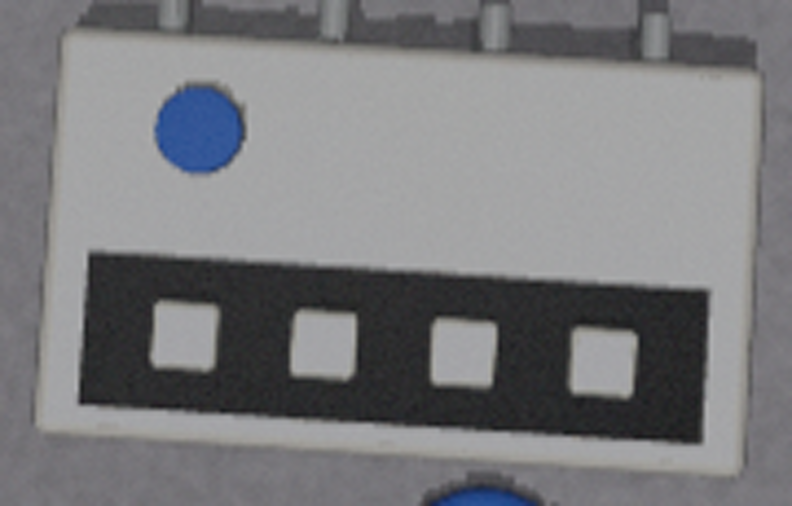

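The crop shows four keys, at crop pixels (185,335), (324,344), (464,353) and (603,362). That agrees with the blob centroids, and the row is turned about -3.5°.

```bash
python3 - <<'E'
from h import *
from plant import telemetry
from scipy.spatial.transform import Rotation as R
P=np.array([ray('top',u,.064) for u in [(271.9,301.4),(303.55,303.4),(335.27,305.25),(367.1,307.4)]])
print(P.round(4)); d=P[3]-P[0]; print(np.linalg.norm(d),np.degrees(np.arctan2(d[0],-d[1])))
o=telemetry.get_obs();T=R.from_euler('xyz',o['orientation'],degrees=True)
print('cap',ray('top',(275.5,254.5),.062))
yaw=np.degrees(np.arctan2(d[0],-d[1]))
t=P[0]+[0,0,.046]
print('shift',T.inv().apply(t-o['tool_pos']).round(4))
print('rv',(T.inv()*R.from_euler('xyz',[180,0,yaw],degrees=True)).as_rotvec())
E
```

```text
[[ 0.4789  0.0869  0.064 ]
 [ 0.476   0.0372  0.064 ]
 [ 0.4734 -0.0126  0.064 ]
 [ 0.4702 -0.0624  0.064 ]]
0.14955927242044081 -3.3247699170329263
cap [0.55267322 0.08213865 0.062     ]
shift [0.3988 0.3954 0.1164]
rv [ 1.45178054e-03  1.06585720e-04 -3.72862906e-01]
```

>>> {"api": "carry_out", "payload": {
  "rows": [
    [0.03,0.03,0,0,0,-0.05],
    [0.08,0.08,0,0,0,-0.12],
    [0.12,0.12,0,0,0,-0.2],
    [0.16,0.16,0,0,0,-0.28],
    [0.2,0.2,0.01,0,0,-0.373],
    [0.24,0.24,0.02,0.0015,0,-0.373],
    [0.28,0.28,0.03,0.0015,0,-0.373],
    [0.32,0.32,0.04,0.0015,0,-0.373]
  ],
  "grip": -1
}}

```text
clock: 1.1
tool_pos: [0.4392, 0.1871, 0.1863]
orientation: [-179.9, -0.0, -3.3]
force: [1.2, 0.3, -0.3]
opening: 0.0133
gripper_force: 0.0
```

>>> {"api": "carry_out", "payload": {
  "rows": [
    [0.02,0.04,0.02,0,0,0],
    [0.035,0.08,0.05,0,0,0],
    [0.046,0.099,0.076,0,0,0],
    [0.046,0.099,0.076,0,0,0],
    [0.046,0.099,0.076,0,0,0]
  ],
  "grip": -1
}}

```text
clock: 1.72
tool_pos: [0.4795, 0.0878, 0.1109]
orientation: [-179.9, -0.0, -3.3]
force: [1.1, -0.3, 0.4]
opening: 0.0003
gripper_force: 0.0
```

```bash
cat >m.py <<'E'
import sys
from plant import telemetry
import numpy as np
from scipy.spatial.transform import Rotation as R
o=telemetry.get_obs();T=R.from_euler('xyz',o['orientation'],degrees=True)
np.set_printoptions(suppress=True,precision=5)
print(o['clock'],o['tool_pos'],o['orientation'],o['force'],o['moment'],o['opening'])
if len(sys.argv)>1: print(T.inv().apply(np.array(sys.argv[1:4],float)-o['tool_pos']))
E
python3 m.py .4789 .0869 .070; python3 -c "
from plant import viewer;import cv2
cv2.imwrite('pics/w1.png',viewer.snapshot('wrist')[:,:,::-1])"
```

```text
1.725 [0.4795  0.08782 0.11085] [-179.91596   -0.03435   -3.3192 ] [ 1.12148 -0.33462  0.35704] [-0.04484  0.01221  0.01479] 0.00026282412102140453
[-0.00057  0.00101  0.04085]
```

View pics/w1.png

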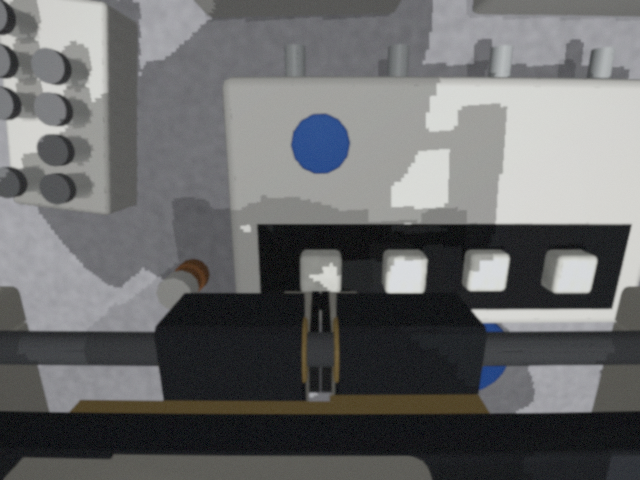

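The closed fingertips are lined up laterally with key 1 at (321,271). The other keys are at (405,272), (487,271) and (569,271). I'll go down to just above key 1.

>>> {"api": "carry_out", "payload": {
  "rows": [
    [-0.0005,0.001,0.02,0,0,0],
    [-0.0005,0.001,0.04,0,0,0],
    [-0.0005,0.001,0.044,0,0,0],
    [-0.0005,0.001,0.044,0,0,0],
    [-0.0005,0.001,0.044,0,0,0]
  ]
}}

```text
clock: 2.4
tool_pos: [0.4793, 0.0872, 0.0674]
orientation: [-179.9, -0.1, -3.3]
force: [0.1, -0.0, -0.6]
opening: 0.0005
gripper_force: 0.0
```

```bash
python3 m.py .4789 .0869 .062
```

```text
2.4 [0.4793  0.0872  0.06739] [-179.86719   -0.09842   -3.27534] [ 0.07486 -0.03421 -0.56978] [-0.05388  0.01951 -0.05802] 0.0005346944127908531
[-0.00039  0.00034  0.00539]
```

>>> {"api": "carry_out", "payload": {
  "rows": [
    [0,0,0.003,0,0,0],
    [0,0,0.0055,0,0,0],
    [0,0,0.0055,0,0,0],
    [0,0,0.0055,0,0,0]
  ]
}}

```text
clock: 2.9
tool_pos: [0.4792, 0.087, 0.0612]
orientation: [-179.9, -0.1, -3.3]
force: [0.3, 2.1, 3.5]
opening: 0.0004
gripper_force: 1.4
```

>>> {"api": "carry_out", "payload": {
  "rows": [
    [0,0,0,0,0,0]
  ]
}}

```text
clock: 3.02
tool_pos: [0.4792, 0.0869, 0.0612]
orientation: [-179.9, -0.1, -3.3]
force: [2.0, 1.5, 2.2]
opening: 0.0002
gripper_force: 1.4
```

>>> {"api": "carry_out", "payload": {
  "rows": [
    [0,0,-0.012,0,0,0],
    [0,0.025,-0.012,0,0,0],
    [0,0.05,-0.012,0,0,0],
    [0,0.05,-0.012,0,0,0],
    [0,0.05,-0.004,0,0,0],
    [0,0.05,0,0,0,0],
    [0,0.05,0,0,0,0],
    [0,0.05,0,0,0,0]
  ]
}}

```text
clock: 4.03
tool_pos: [0.4759, 0.037, 0.0609]
orientation: [-179.9, -0.0, -3.3]
force: [0.2, -0.7, 3.0]
opening: 0.0003
gripper_force: 1.5
```

>>> {"api": "carry_out", "payload": {
  "rows": [
    [0,0,0,0,0,0]
  ]
}}

```text
clock: 4.15
tool_pos: [0.4759, 0.037, 0.061]
orientation: [-179.9, -0.0, -3.3]
force: [-0.8, 0.5, 3.4]
opening: 0.0005
gripper_force: 1.5
```

Key 2 reads about 3.2 N, so it also feels up. Next is key 3.

>>> {"api": "carry_out", "payload": {
  "rows": [
    [0,0,-0.012,0,0,0],
    [0,0.025,-0.012,0,0,0],
    [0,0.05,-0.012,0,0,0],
    [0,0.05,-0.012,0,0,0],
    [0,0.05,-0.004,0,0,0],
    [0,0.05,0,0,0,0],
    [0,0.05,0,0,0,0],
    [0,0.05,0,0,0,0]
  ]
}}

```text
clock: 5.15
tool_pos: [0.4729, -0.0129, 0.0607]
orientation: [-179.9, 0.0, -3.3]
force: [-0.2, 0.7, 1.5]
opening: 0.0004
gripper_force: 0.0
```

>>> {"api": "carry_out", "payload": {
  "rows": [
    [0,0,0,0,0,0]
  ]
}}

```text
clock: 5.28
tool_pos: [0.4729, -0.0131, 0.0608]
orientation: [-179.9, -0.0, -3.3]
force: [-0.1, -0.0, 0.0]
opening: 0.0004
gripper_force: 0.0
```

Key 3 gives no contact at the same height, so it is the latched one. I'll lower slightly to tap it.

>>> {"api": "carry_out", "payload": {
  "rows": [
    [0,0,0.0007,0,0,0],
    [0,0,0.0012,0,0,0],
    [0,0,0.0012,0,0,0]
  ]
}}

```text
clock: 5.65
tool_pos: [0.4731, -0.0131, 0.0598]
orientation: [-179.9, -0.0, -3.3]
force: [-1.2, 1.7, 4.6]
opening: 0.0005
gripper_force: 2.4
```

>>> {"api": "carry_out", "payload": {
  "rows": [
    [0,0,0,0,0,0]
  ]
}}

```text
clock: 5.78
tool_pos: [0.473, -0.0132, 0.0598]
orientation: [-179.9, -0.0, -3.3]
force: [-1.7, 1.1, 4.0]
opening: 0.0006
gripper_force: 2.5
```

Key 3 reads about 4.3 N from only a small push, so it is firm and tapped. Now key 4, back at the earlier height (1.2 mm higher).

>>> {"api": "carry_out", "payload": {
  "rows": [
    [0,0,-0.012,0,0,0],
    [0,0.025,-0.012,0,0,0],
    [0,0.05,-0.012,0,0,0],
    [0,0.05,-0.012,0,0,0],
    [0,0.05,-0.005,0,0,0],
    [0,0.05,-0.0012,0,0,0],
    [0,0.05,-0.0012,0,0,0],
    [0,0.05,-0.0012,0,0,0]
  ]
}}

```text
clock: 6.78
tool_pos: [0.4703, -0.0628, 0.0608]
orientation: [-179.9, -0.0, -3.3]
force: [0.7, -0.1, 2.9]
opening: 0.0004
gripper_force: 1.6
```

>>> {"api": "carry_out", "payload": {
  "rows": [
    [0,0,0,0,0,0]
  ]
}}

```text
clock: 6.9
tool_pos: [0.4703, -0.0628, 0.0609]
orientation: [-179.9, -0.0, -3.3]
force: [0.9, 0.3, 3.4]
opening: 0.0002
gripper_force: 1.5
```

>>> {"api": "carry_out", "payload": {
  "rows": [
    [0,0,-0.012,0,0,0],
    [0,-0.025,-0.012,0,0,0],
    [0,-0.05,-0.012,0,0,0],
    [0,-0.05,-0.012,0,0,0],
    [0,-0.05,-0.002,0,0,0],
    [0,-0.05,0.003,0,0,0],
    [0,-0.05,0.005,0,0,0],
    [0,-0.05,0.005,0,0,0]
  ]
}}

```text
clock: 7.9
tool_pos: [0.4726, -0.0136, 0.0556]
orientation: [-179.9, 0.0, -3.3]
force: [-2.1, 1.4, 7.2]
opening: 0.0006
gripper_force: 3.4
```

>>> {"api": "carry_out", "payload": {
  "rows": [
    [0,0,0,0,0,0]
  ]
}}

```text
clock: 8.02
tool_pos: [0.4726, -0.0136, 0.0557]
orientation: [-179.9, 0.0, -3.4]
force: [-2.8, 2.6, 6.0]
opening: 0.0001
gripper_force: 3.3
```

Key 3 is at about 8.3 mm, past its catch. I'll lift, feel lightly again at the earlier tap height, then retreat.

>>> {"api": "carry_out", "payload": {
  "rows": [
    [0,0,-0.004,0,0,0],
    [0,0,-0.015,0,0,0],
    [0,0,-0.015,0,0,0],
    [0,0,-0.009,0,0,0],
    [0,0,-0.006,0,0,0],
    [0,0,-0.006,0,0,0],
    [0,0,-0.006,0,0,0]
  ]
}}

```text
clock: 8.9
tool_pos: [0.4728, -0.0133, 0.0617]
orientation: [-179.9, 0.0, -3.3]
force: [-0.4, -0.6, 2.6]
opening: 0.0005
gripper_force: 1.3
```

>>> {"api": "carry_out", "payload": {
  "rows": [
    [0,0,-0.02,0,0,0],
    [0,0,-0.06,0,0,0],
    [0,0,-0.1,0,0,0],
    [0,0,-0.1,0,0,0],
    [0,0,-0.1,0,0,0],
    [0,0,-0.1,0,0,0]
  ]
}}

```text
clock: 9.65
tool_pos: [0.4721, -0.0135, 0.1607]
orientation: [-180.0, 0.1, -3.3]
force: [-0.5, 0.1, -0.0]
opening: 0.0004
gripper_force: 0.0
```

Key 3 now pushes back softly (2.6 N at 61.7 mm), so it is up and the arm is clear. I'll hand the job in.

```bash
python3 -c "
from plant import workorder
print(workorder.close_job())"
```

```text
the job is handed in; nothing more can be done
None
```

I tapped all four keys left to right and found the third from the left latched. I pressed it home and a light re-tap showed it was up, then lifted the arm clear and handed the job in; no verdict came back.

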